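# Weigh the plant from under the dome

### The arm

A 6-joint arm with a two-finger parallel gripper is mounted at the origin on the work surface. World frame = base frame: x ahead of the robot, y to its left, z up, the work surface at z = 0. Lengths are in mm, angles in rad, forces in N, time in s.
With the tool pointing down it reaches from about 300 to 775 mm from the base axis. Payload 14.6 kg.
Tool frame: the origin (TCP) lies at the very end of the fingers, on their centre line; the grasp point (between the pads) lies 19 mm behind it; z points along the fingers, y is the line along which they close (so a half turn about z gives the same grasp; the last joint's range is limited). The gripper opens to 94 mm and grips with 3 to 60 N. Pads are 16 mm wide; open, the fingers measure 119 mm over their backs; the gripper's body (75 mm by 177 mm) begins 78 mm behind the grasp point.
Start: joints at [1.111, 0.3, 1.521, -0, 1.321, -0.067], TCP at [210.524, 508.103, 205.446] pointing down, gripper open.
Joint ranges: [-3.03, 3.03], [-0.79, 2.21], [0.23, 2.52], [-1.04, 4.18], [0, 3.07], [-2.55, 2.55]. Speed limits (rad/s): [2.22, 2.22, 2.57, 3.14, 3.14, 3.14].

### API

Orientations are given as [roll, pitch, yaw] about the fixed x, y, z axes, in that order (R = Rz(yaw) Ry(pitch) Rx(roll)).
In Python, from cell import manip gives the robot as it stands.
- The arm moves only by the tool servo_tool, never from a script. Its argument "rows" is a list of rows, each a list of 7 numbers: the turn, a rotation vector about the world's x, y, z in degrees, then the shift along the world's x, y, z in mm, then the closure, from 0 (fully open) to 1 (shut). In form: [[rx, ry, rz, dx, dy, dz, fingers], ...]. A call has 1 to 20 rows; each row shifts and turns the commanded pose from where the row before left it; what a row does not reach is not made up. A row lasts 1/8 s, in which the tool goes at most 62.5 mm and 10.7 degrees, less where a joint would pass 70% of its speed; a pose out of reach is approached as far as the arm can. A call with a gripper value outside its range is refused whole. The fingers move at their own pace and stop on an object; "grip_force" is the grip in N (left out, the last holds). Time passes only in rows, so rows that do not move let the fingers close. It gives the time, the measured TCP pose, the force, the opening and the grip force at its end, in the units of the state.
- manip.read_state(): the state, without advancing time (a new reading comes with each control period).
- manip.camera(name): name is "scene" or "top" or "wrist"; returns the picture (384x512x3 uint8, red, green, blue); there is no depth.
- manip.camera_info(name): a dict with "fx", "fy", "cx", "cy" (pixels), "D" ([k1, k2, p1, p2, k3] as OpenCV has them; the pictures are not rectified), "position" and "rotation" of the camera in the world; the wrist camera has in their place "T_tool_cam" (4x4, takes a point from camera to tool coordinates, whose origin is the TCP and whose axes are the flange's). Camera axes: x right, y down, z forward; pixel columns grow to the right and rows downward; lengths in mm; the calibration is good to about 2 mm. A picture is of the moment at which its call begins: read the wrist's pose just before it. camera_info takes no time and is no camera call.
- manip.sign_off(): hands the job in; it is judged then, once.
The state is a dict: "clock": time; "joints": joint angles; "qd": joint speeds; "effort": joint torques, N m; "eef_pos": TCP position; "eef_rot": TCP orientation; "wrist_force": force on the tool from outside, world axes, zero at the start; "moment": the same for the moment, N m; "finger_gap": finger opening in mm; "finger_force": force on a finger pad.
Only numpy, scipy, OpenCV 4.12 (cv2) and the standard library are available. Lean on these libraries where they do the work, as an engineer would, in place of code of your own. Each camera call takes 0.05 s, during which the arm holds its last target. There are 200 camera calls.

### The job

Weigh the potted plant that stands under the clear dome, to see whether it wants watering: lift the dome off by its knob and stand it upright, rim down, flat in the empty black drip tray. Then set the pot upright in the middle of the spring scale's pan, gently, so that the pan carries it freely and is never dropped or pushed onto its stop. Drop nothing, do not tip the plant, and leave the other things on the bench where they are.

Things in the scene. Friction and masses are not known exactly. Their poses are not given: they have to be found in the camera images.
- dome: Loose clear plastic dome, open below, over the plant: 112 mm across (white rim bead 118), 113 mm high to its flat closed top, which bears an upright round black knob 32 mm high, 22 to 26 mm thick (its lowest 7 mm flare to 32). Knob top 145 mm above the rim; grip the knob from above, about 136 mm above the origin. About 0.12 kg. Origin: centre of the rim's underside, z up.
- pot: Loose terracotta flowerpot with a low rosette of stiff leaves, under the dome, on the saucer. 68 mm high; foot 46 mm across, widening; plain upright rim band from 46 to 68 mm up, 66 mm across, to be gripped from above; leaves stay within the rim's width and end 93 mm above the foot. 0.2 to 0.33 kg. Origin: centre of its underside, z up.
- saucer: Fixed terracotta saucer, 156 mm across, 14 mm high, floor 4 mm thick, on which the pot and the dome stand at the start. Origin: centre of its underside.
- drip_tray: Fixed, empty, shallow black plastic tray, 210 mm (its x) by 160 mm (its y), 22 mm high (rim lip to 23 mm), walls and floor 4 mm thick. Origin: centre of its underside, so the floor's surface is at z = 4 mm. It is where the dome is to stand.
- scale: Fixed mechanical spring scale: white housing 165 mm (x) by 146 mm (y), 85 mm high, a sloping dial with a red needle on its +x side, a flat round steel pan above the housing. Origin: centre of the housing's underside on the bench; the pan's axis lies 25 mm from it to the scale's -x.
- pan_mid (a point): Middle of the pan's upper surface, moving with the pan; 115 mm above the bench when empty. The pan is a flat disc 130 mm across and 5 mm thick without a lip, with a fine ring 72 mm across drawn round its middle.
- scale_pan (a joint): How far the pan has sunk, in m: 0 empty, stop at 0.022. It is carried by a spring of 245 N/m, damped: about 4 mm per 100 g beyond the first 15 g, so the pot sinks it by 8 to 13 mm.
- spare_pot: Bystander: empty loose terracotta flowerpot, 66 mm across, 68 mm high. Origin: centre of its underside.
- jar: Bystander: brown glass jar with a metal lid, 62 mm across, 84 mm high. Origin: centre of its underside.
- cactus: Bystander: small round cactus in a terracotta pot without a dome, 63 mm across, 105 mm high. Origin: centre of its underside.
- pot_stack: Bystander: stack of four nested brown plastic pots, 72 mm across, 118 mm high. Origin: centre of its underside.
- mister: Bystander: white spray bottle, 70 mm across, 191 mm high. Origin: centre of its underside.
- trowel: Bystander: hand trowel lying flat, 280 mm long along its x, blade to +x, wooden handle to -x, 30 mm high. Origin: on the bench at the end of the handle next the blade.
Not all that is in view belongs to the job. Leave any purple look-alike of the dome alone.

How it is judged (in metres and radians):
On the way:
1. the dome stands in the drip tray, upright and let go, with the pot still upright on its saucer (horizontal distance between dome and drip_tray below 0.06 m and z of dome in the frame of drip_tray below 0.01 m and angle between dome's own z axis and vertical below 0.09 rad and contact force between the fingers and dome below 0.2 N and linear speed of dome below 0.03 m/s and horizontal distance between pot and saucer below 0.04 m and z of pot in the frame of saucer below 0.012 m and angle between pot's own z axis and vertical below 0.1 rad), for 0.2 s.
At the end, for the whole second after the job is handed in: Dome at rest, upright (0.09 rad), rim on the tray floor (origin under 10 mm above the tray's, within 60 mm of its middle). Pot at rest, upright (0.09 rad), on the pan within 15 mm of its middle (foot within 4 mm of its surface); its weight alone holds the pan still, 5 to 18 mm down (horizontal distance between dome and drip_tray below 0.06 m and z of dome in the frame of drip_tray below 0.01 m and angle between each of dome, pot's own z axis and vertical below 0.09 rad and linear speed of each of dome, pot below 0.02 m/s and horizontal distance between pot and pan_mid below 0.015 m and z of pot in the frame of pan_mid between -0.004 and 0.004 m and value of joint scale_pan between 0.005 and 0.018 m and velocity of joint scale_pan between -0.01 and 0.01 m/s); the robot touches nothing.
It fails at once if the pan is dropped or pushed onto its stop (sunk more than 21.5 mm) (value of joint scale_pan above 0.0215 m).
It fails at once if the dome is dropped or knocked: it moves at over 0.4 m/s untouched by the fingers (linear speed of dome above 0.4 m/s and contact force between the fingers and dome below 0.1 N).
It fails at once if the pot is dropped or knocked: it moves at over 0.4 m/s untouched by the fingers (linear speed of pot above 0.4 m/s and contact force between the fingers and pot below 0.1 N).
It fails at once if the plant is tipped by more than 0.4 rad (angle between pot's own z axis and vertical above 0.4 rad).
It fails at once if a bystander is moved by more than 20 mm (distance of any of spare_pot, jar, cactus, pot_stack, mister, trowel from where it was at the start of the episode above 0.02 m).
It also fails if it takes over 70 s, if anything falls off the work surface, if the arm or the gripper's body presses on something with over 40 N, if the wrist force passes 120 N, or if a joint passes its speed limit or range.

## Working session

There is one attempt and no reset: what is moved stays moved. The work goes in short steps, Python scripts to look and compute and a tool call to move; the robot and the scene stay as the last step left them, time stands still between calls to the robot, and variables do not carry over. Pictures are saved under pics/ and viewed, at most 10 in all, crops included, and the job is handed in when it is done.

Besides the shell and the picture viewer there is one more tool, called after "Call:" as name([rows], argument=value, ...), one row to a line, values as JSON. servo_tool: Moves the arm, as the interface text tells. Its arguments: {"type":"object","properties":{"rows":{"type":"array","items":{"type":"array","items":{"type":"number"}}},"grip_force":{"type":"number"}},"required":["rows"]}

```bash
mkdir -p pics; ls; python3 - <<'E'
from cell import manip
import cv2,json,numpy as np
for n in("scene","top"):
    im=manip.camera(n); cv2.imwrite(f"pics/{n}0.png",im[:,:,::-1])
    print(n,manip.camera_info(n))
print(manip.camera_info("wrist"));print(manip.read_state())
E
```

```text
pics
scene {'fx': 375.96675085530825, 'fy': 375.96675085530825, 'cx': 257.1210407133397, 'cy': 188.43188147114006, 'D': array([-0.06166197,  0.        ,  0.        ,  0.        ,  0.        ]), 'position': array([1060.86868319, -550.81557156,  911.52984188]), 'rotation': array([-2.42423855,  0.0185945 ,  0.85466384])}
top {'fx': 391.19384434561823, 'fy': 391.19384434561823, 'cx': 256.74166308607323, 'cy': 195.9652173175666, 'D': array([-0.10428199,  0.        ,  0.        ,  0.        ,  0.        ]), 'position': array([ 244.69213324,  -96.81832513, 1336.8245457 ]), 'rotation': array([-2.93242930e+00,  1.48696963e-03, -1.65149718e+00])}
{'fx': 291.10724945188605, 'fy': 291.10724945188605, 'cx': 257.7930598313491, 'cy': 187.3356955190862, 'D': array([-0.06511655,  0.        ,  0.        ,  0.        ,  0.        ]), 'T_tool_cam': array([[ 1.72422743e-03, -9.67139492e-01, -2.54240495e-01,
         7.28799460e+01],
       [ 9.99998166e-01,  1.87948816e-03, -3.67773657e-04,
         2.79951753e-01],
       [ 8.33530427e-04, -2.54239394e-01,  9.67140960e-01,
        -1.80484617e+02],
       [ 0.00000000e+00,  0.00000000e+00,  0.00000000e+00,
         1.00000000e+00]])}
{'clock': 0.1, 'joints': array([ 1.11142388e+00,  3.00408042e-01,  1.52152001e+00, -1.55672251e-06,
        1.32067510e+00, -6.66111028e-02]), 'qd': array([ 1.29593982e-03, -5.38987905e-04, -1.87559893e-03, -2.12060956e-03,
        8.03796586e-05,  6.99591333e-04]), 'effort': array([ 2.17121393e-03, -5.32644367e+01, -3.53282189e+01,  7.10021588e-02,
        2.34889792e-02, -8.04404931e-05]), 'eef_pos': array([210.41415144, 507.91061474, 204.94674589]), 'eef_rot': array([-3.14058430e+00, -6.57561275e-05,  2.74883166e+00]), 'wrist_force': array([ 0.4470767 , -0.56441158, -0.6026614 ]), 'moment': array([0.02782405, 0.01355856, 0.05320079]), 'finger_force': 0.0, 'finger_gap': 93.70838363248583}
```

View pics/top0.png

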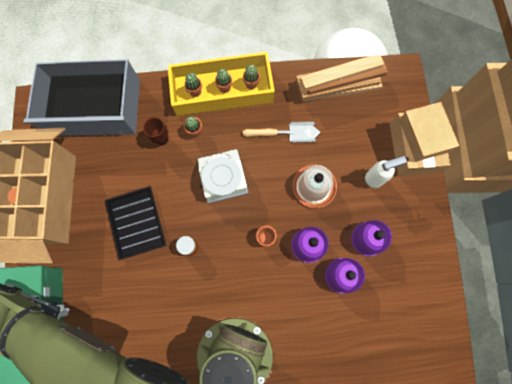

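View pics/scene0.png

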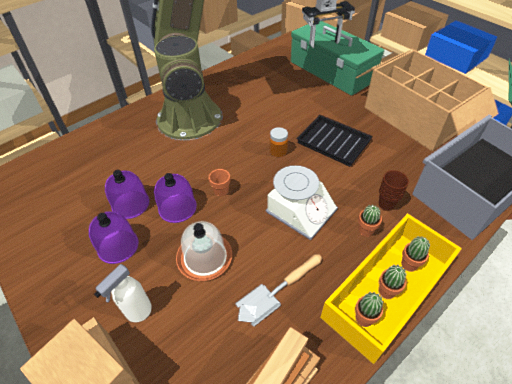

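Top view: the candidates for the dome are the clear one on a terracotta saucer, knob at about (318,178), and purple ones at (310,244), (371,238) and (344,275). The clear one fits: it is colourless, has a white rim and covers a plant on a saucer. The black ribbed tray is at (135,222) and the scale at (222,176). In the scene view the dome is at (204,245), the tray at (335,140) and the scale at (298,200).

```bash
cat > h.py <<'E'
import numpy as np,cv2
from scipy.spatial.transform import Rotation as R
from cell import manip
def rays(n,px,st=None):
    c=manip.camera_info(n);K=np.array([[c['fx'],0,c['cx']],[0,c['fy'],c['cy']],[0,0,1]])
    u=cv2.undistortPoints(np.array(px,float).reshape(-1,1,2),K,c['D'])[:,0]
    d=np.c_[u,np.ones(len(u))]
    if n=='wrist':
        st=st or manip.read_state();T=c['T_tool_cam'];Rt=R.from_euler('xyz',st['eef_rot']).as_matrix()
        return st['eef_pos']+Rt@T[:3,3],d@(Rt@T[:3,:3]).T
    return np.array(c['position']),d@R.from_euler('xyz',c['rotation']).as_matrix().T
def plane(n,px,z,st=None):
    o,d=rays(n,px,st);return (o+d*((z-o[2])/d[:,2])[:,None])
def tri(a,b):
    A=0;B=0
    for o,d in(a,b):
        d=d[0]/np.linalg.norm(d[0]);P=np.eye(3)-np.outer(d,d);A=A+P;B=B+P@o
    return np.linalg.solve(A,B)
def blobs(m,amin=30):
    n,l,s,c=cv2.connectedComponentsWithStats(m.astype(np.uint8))
    return [(i,s[i],c[i],l==i) for i in range(1,n) if s[i,4]>=amin]
E
python3 - <<'E'
from h import *
T=cv2.imread('pics/top0.png');S=cv2.imread('pics/scene0.png')
a=cv2.resize(T[145:225,270:365],None,fx=4,fy=4,interpolation=2);b=cv2.resize(T[145:265,95:255],None,fx=4,fy=4,interpolation=2)[:, :]
c=cv2.resize(S[215:285,165:245],None,fx=4,fy=4,interpolation=2)
o=np.zeros((600,800,3),np.uint8);o[:280,:320]=c;
b2=cv2.resize(b,(480,360));o[:320,400:780]=a;o[240+0:600,0:0]=o[240:600,0:0]
b2=cv2.resize(T[145:265,95:255],(373,280));o[320:600,:373]=b2
s2=cv2.resize(S[110:240,260:375],(248,280));o[320:600,400:648]=s2
cv2.imwrite('pics/crop1.png',o)
for n,I,x0,y0,x1,y1 in(('top',T,295,160,345,210),('scene',S,175,215,235,275)):
    m=np.zeros(I.shape[:2],bool);m[y0:y1,x0:x1]=(I.max(2)<60)[y0:y1,x0:x1]
    for i,s,ce,_ in blobs(m,10):print(n,'dark',s,ce)
h=cv2.cvtColor(T,cv2.COLOR_BGR2HSV)
m=np.zeros(T.shape[:2],bool);m[175:270,95:175]=(T.max(2)<60)[175:270,95:175]
m=cv2.morphologyEx(m.astype(np.uint8),cv2.MORPH_CLOSE,np.ones((5,5)))
for i,s,ce,mm in blobs(m,500):
    r=cv2.minAreaRect(np.argwhere(mm)[:,::-1].astype(np.float32));print('tray',s,r)
    p=plane('top',cv2.boxPoints(r),20);print(p,p.mean(0))
m=np.zeros(T.shape[:2],bool);m[145:210,190:255]=((h[:,:,1]<60)&(h[:,:,2]>120))[145:210,190:255]
for i,s,ce,mm in blobs(m,300):print('scale',s,ce)
m=np.zeros(T.shape[:2],bool);m[155:215,285:345]=((h[:,:,1]>120)&(h[:,:,2]>130)&(h[:,:,0]<12))[155:215,285:345]
for i,s,ce,mm in blobs(m,100):
    q=cv2.convexHull(np.argwhere(mm)[:,::-1].astype(np.int32));e=cv2.fitEllipse(q);print('saucer',s,e,plane('top',[e[0]],14))
E
```

```text
top dark [315 174   8   8  50] [318.46 177.54]
scene dark [194 224  11  14 116] [198.67241379 230.44827586]
tray [ 106  187   60   72 2916] ((134.30706787109375, 222.65145874023438), (61.967864990234375, 48.698238372802734), 75.0685806274414)
[[556.24808116 419.88976987  20.        ]
 [587.49597343 251.52553376  20.        ]
 [375.12574747 202.50243631  20.        ]
 [344.45595999 365.28638998  20.        ]] [465.83144051 309.80103248  20.        ]
scale [ 197  149   52   54 1990] [221.97688442 175.76934673]
saucer [296 170  46  39 323] ((318.341796875, 188.25962829589844), (38.10042190551758, 46.20104217529297), 63.161373138427734) [[ 534.70498993 -333.35370301   14.        ]]
```

View pics/crop1.png

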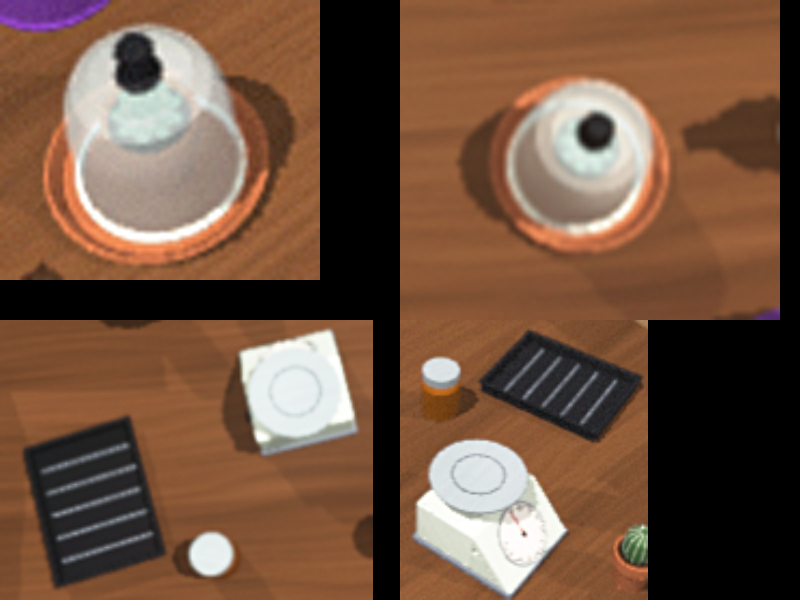

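The crop confirms the clear dome on its saucer, with the plant visible inside, and the empty ribbed tray. The pan ring is at about (221.6,175.4) in the top view and (296.2,181.5) in the scene view.

```bash
python3 - <<'E'
from h import *
k=tri(rays('top',[(318.0,177.2)]),rays('scene',[(198.7,230.4)]));print('knob',k, plane('top',[(318.2,177.3)],147)[0],plane('scene',[(198.7,230.4)],133)[0])
print('pan tri',tri(rays('top',[(221.6,175.4)]),rays('scene',[(296.2,181.5)])),plane('top',[(221.6,175.4)],115),plane('scene',[(296.2,181.5)],115))
S=cv2.imread('pics/scene0.png')
m=np.zeros(S.shape[:2],bool);m[112:168,292:376]=(S.max(2)<60)[112:168,292:376]
m=cv2.morphologyEx(m.astype(np.uint8),cv2.MORPH_CLOSE,np.ones((5,5)))
for i,s,ce,mm in blobs(m,500):
    q=cv2.approxPolyDP(cv2.convexHull(np.argwhere(mm)[:,::-1].astype(np.int32)),5,True);p=plane('scene',q[:,0],20);print(q[:,0].tolist(),p,p.mean(0))
# spare pot, jar, cactus approximate
for nm,px,z in(('jar',(186,245),84),('spare',(266,236),68),('cactus',(193,126),80),('mister',(384,172),150),('stack',(156,130),118)):print(nm,plane('top',[px],z)[0].round())
E
```

```text
knob [ 545.0120254  -316.08317905  130.56362394] [ 540.80807299 -313.17756891  147.        ] [ 546.33354132 -317.32034814  133.        ]
pan tri [581.1143224   -7.01972521 115.15524033] [[580.2932576   -8.15034336 115.        ]] [[581.62505743  -5.59032773 115.        ]]
[[371, 136], [351, 165], [297, 138], [319, 115]] [[547.96708032 414.28369422  20.        ]
 [593.80100274 247.06344793  20.        ]
 [378.36704254 209.45174121  20.        ]
 [341.30158616 364.66543214  20.        ]] [465.35917794 308.86607887  20.        ]
jar [368. 123.  84.]
spare [ 378. -136.   68.]
cactus [774.  82.  80.]
mister [ 541. -525.  150.]
stack [754. 201. 118.]
```

Call:
servo_tool([
  [0,0,0,0,0,40,0],
  [0,0,0,10,-25,40,0],
  [0,0,0,16,-41,20,0],
  [0,0,0,16,-41,0,0],
  [0,0,0,17,-41,0,0],
  [0,0,0,17,-42,0,0],
  [0,0,0,17,-42,0,0],
  [0,0,0,17,-42,0,0],
  [0,0,0,17,-42,0,0],
  [0,0,0,17,-42,0,0],
  [0,0,0,17,-42,0,0],
  [0,0,0,17,-42,0,0],
  [0,0,0,17,-42,0,0],
  [0,0,0,17,-42,0,0],
  [0,0,0,17,-42,0,0],
  [0,0,0,17,-42,0,0],
  [0,0,0,17,-42,0,0],
  [0,0,0,17,-42,0,0],
  [0,0,0,17,-42,0,0],
  [0,0,0,17,-42,0,0],
])

```text
clock: 2.6
eef_pos: [524.9, -271.3, 305.1]
eef_rot: [3.141, -0.001, 2.749]
wrist_force: [-0.2, -0.2, 0.7]
finger_gap: 93.9
finger_force: 0.0
```

Call:
servo_tool([
  [0,0,0,17,-42,0,0],
  [0,0,0,17,-42,0,0],
  [0,0,0,9,-20,0,0],
  [0,0,0,0,0,0,0],
  [0,0,0,0,0,0,0],
])

```text
clock: 3.22
eef_pos: [567.4, -373.2, 305.3]
eef_rot: [3.141, -0.0, 2.749]
wrist_force: [0.4, 0.3, 0.3]
finger_gap: 94.4
finger_force: 0.0
```

```bash
python3 - <<'E'
from h import *
st=manip.read_state();im=manip.camera('wrist');cv2.imwrite('pics/w1.png',im[:,:,::-1]);print(st['clock'],st['eef_pos'],st['eef_rot'],st['joints'])
m=im.max(2)<60
for i,s,ce,mm in blobs(m,100):
    print(s,ce,plane('wrist',[ce],149,st)[0].round(1))
E
```

```text
3.225 [ 567.40404325 -373.16114188  305.34189213] [ 3.14144192e+00 -3.94848740e-04  2.74920306e+00] [-6.35684228e-01  5.69914819e-01  9.15027843e-01  5.13611640e-05
  1.65706952e+00 -1.81408651e+00]
[ 83  22  30  30 419] [101.07159905  37.5202864 ] [ 360.4 -472.8  149. ]
[329 216  42  68 941] [351.46227418 259.51965994] [ 717.4 -303.6  149. ]
[146 232  38  52 702] [161.70797721 264.21225071] [ 630.  -534.1  149. ]
[    0   250   512   134 21264] [185.37264861 347.29886193] [ 762.4 -566.1  149. ]
[ 402  252  110   95 5939] [462.92540832 295.63815457] [ 835.3 -173.8  149. ]
```

View pics/w1.png

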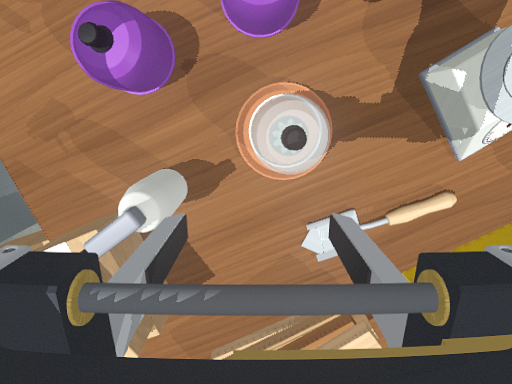

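The wrist view shows the clear dome with its knob at (293,138), below a purple one at (120,45). The fingers are over free bench.

```bash
python3 - <<'E'
from h import *
st=manip.read_state();im=cv2.imread('pics/w1.png')[:,:,::-1]
m=np.zeros(im.shape[:2],bool);m[110:165,265:320]=(im.max(2)<75)[110:165,265:320]
for i,s,ce,mm in blobs(m,50):
    print(s,ce,[plane('wrist',[ce],z,st)[0].round(1) for z in(149,142)])
g=cv2.cvtColor(im,cv2.COLOR_RGB2HSV)
m=np.zeros(im.shape[:2],bool);m[75:190,225:340]=((g[:,:,1]>130)&(g[:,:,0]<9)&(g[:,:,2]>120))[75:190,225:340]
m=cv2.morphologyEx(m.astype(np.uint8),cv2.MORPH_OPEN,np.ones((2,2)))
b=max(blobs(m,20),key=lambda b:b[1][4]);e=cv2.fitEllipse(cv2.convexHull(np.argwhere(b[3])[:,::-1].astype(np.int32)))
print('saucer',b[1],e,plane('wrist',[e[0]],14,st))
E
```

```text
Traceback (most recent call last):
ValueError: max() iterable argument is empty
```

```bash
python3 - <<'E'
from h import *
st=manip.read_state();im=cv2.imread('pics/w1.png')[:,:,::-1]
print(im[137,265:320:3].tolist());print(im[80:190:4,290].tolist())
E
```

```text
[[216, 206, 200], [222, 215, 212], [202, 207, 208], [201, 204, 205], [205, 215, 213], [171, 179, 177], [90, 82, 81], [82, 73, 71], [97, 89, 89], [93, 86, 85], [92, 89, 91], [82, 75, 74], [80, 73, 71], [77, 70, 69], [199, 207, 206], [225, 218, 212], [226, 218, 212], [223, 217, 212], [229, 238, 237]]
[[160, 114, 80], [235, 164, 117], [218, 151, 109], [226, 157, 114], [181, 181, 180], [197, 185, 176], [206, 197, 187], [207, 198, 190], [228, 219, 214], [202, 206, 207], [214, 227, 222], [215, 230, 225], [87, 79, 78], [82, 76, 72], [95, 88, 88], [95, 86, 88], [80, 73, 71], [72, 64, 61], [196, 203, 201], [223, 216, 210], [223, 217, 210], [214, 208, 204], [214, 204, 198], [199, 183, 174], [205, 140, 99], [161, 115, 81], [178, 130, 90], [166, 121, 80]]
```

```bash
python3 - <<'E'
from h import *
st=manip.read_state();im=cv2.imread('pics/w1.png')[:,:,::-1]
def reg(c):
    m=np.zeros(im.shape[:2],bool);m[75:190,225:340]=c[75:190,225:340];return m
for i,s,ce,mm in blobs(reg(im.max(2)<125)[:,:],200):
    print(s,ce,[plane('wrist',[ce],z,st)[0].round(1) for z in(149,142)])
f=im.astype(int);w=reg((im.min(2)>165))  # white/clear dome
b=max(blobs(w,200),key=lambda b:b[1][4]);e=cv2.fitEllipse(cv2.convexHull(np.argwhere(b[3])[:,::-1].astype(np.int32)));print('dome rim',b[1],e,plane('wrist',[e[0]],8,st))
o=reg((f[:,:,0]-f[:,:,2]>90)&(f[:,:,0]>190))
b=max(blobs(o,20),key=lambda b:b[1][4]);e=cv2.fitEllipse(cv2.convexHull(np.argwhere(b[3])[:,::-1].astype(np.int32)));print('saucer',b[1],e,plane('wrist',[e[0]],14,st))
E
```

```text
[302  84  38  67 573] [331.30541012 113.17626527] [array([ 533.5, -269. ,  149. ]), array([ 534.2, -267.4,  142. ])]
[281 125  26  25 504] [293.46825397 137.36309524] [array([ 542.8, -318.4,  149. ]), array([ 543.7, -317.8,  142. ])]
dome rim [ 249   94   79   80 4250] ((287.8546447753906, 133.57626342773438), (77.169677734375, 82.12474822998047), 140.07540893554688) [[ 551.43723266 -313.60639663    8.        ]]
saucer [ 235   82   89   98 1518] ((283.298583984375, 130.6741943359375), (96.22900390625, 98.11135864257812), 27.818344116210938) [[ 543.73727755 -319.10515879   14.        ]]
```

Call:
servo_tool([
  [0,0,0,-12,28,-20,0],
  [0,0,0,-12,28,-30,0],
  [0,0,0,0,0,-30,0],
  [0,0,0,0,0,-30,0],
  [0,0,0,0,0,-30,0],
  [0,0,0,0,0,-25,0],
  [0,0,0,0,0,-17,0],
  [0,0,0,0,0,0,0],
  [0,0,0,0,0,0,0],
])

```text
clock: 4.4
eef_pos: [543.9, -318.0, 124.7]
eef_rot: [-3.141, 0.002, 2.749]
wrist_force: [-0.1, -0.7, -0.1]
finger_gap: 93.9
finger_force: 0.0
```

Call:
servo_tool([
  [0,0,0,0,0,0,0.5],
  [0,0,0,0,0,0,1],
  [0,0,0,0,0,0,1],
  [0,0,0,0,0,0,1],
  [0,0,0,0,0,0,1],
  [0,0,0,0,0,0,1],
], grip_force=15)

```text
clock: 5.15
eef_pos: [543.5, -317.9, 123.4]
eef_rot: [3.142, -0.0, 2.749]
wrist_force: [0.1, -0.3, 0.4]
finger_gap: 37.2
finger_force: 0.0
```

Call:
servo_tool([
  [0,0,0,0,0,0,1],
  [0,0,0,0,0,0,1],
  [0,0,0,0,0,0,1],
  [0,0,0,0,0,0,1],
])

```text
clock: 5.65
eef_pos: [543.5, -317.9, 123.4]
eef_rot: [-3.142, -0.0, 2.749]
wrist_force: [0.1, -0.2, -0.2]
finger_gap: 24.8
finger_force: 15.4
```

Call:
servo_tool([
  [0,0,0,0,0,0,1],
  [0,0,0,0,0,4,1],
  [0,0,0,0,0,8,1],
  [0,0,0,0,0,14,1],
  [0,0,0,0,0,18,1],
  [0,0,0,0,0,20,1],
  [0,0,0,0,0,20,1],
  [0,0,0,0,0,20,1],
  [0,0,0,0,0,20,1],
  [0,0,0,0,0,20,1],
  [0,0,0,0,0,16,1],
  [0,0,0,0,0,0,1],
  [0,0,0,0,0,0,1],
], grip_force=20)

```text
clock: 7.28
eef_pos: [543.3, -317.8, 282.7]
eef_rot: [3.141, -0.001, 2.749]
wrist_force: [-0.2, -0.6, -2.1]
finger_gap: 24.4
finger_force: 20.3
```

```bash
python3 - <<'E'
from h import *
o=[cv2.resize(manip.camera(n)[100:300,130:400] if n!='wrist' else manip.camera(n),(400,300))[:,:,::-1] for n in('scene','top')]
cv2.imwrite('pics/lift.png',np.hstack(o))
E
```

```text
(no output)
```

View pics/lift.png

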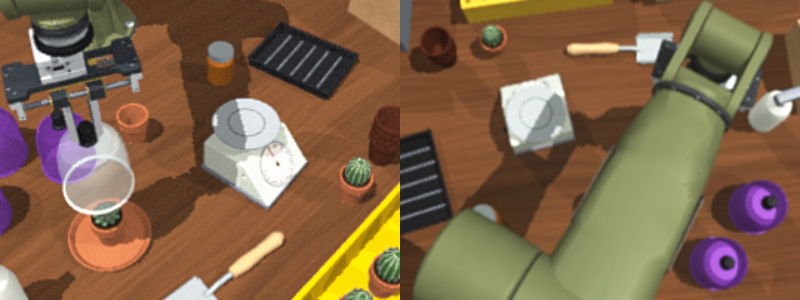

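The dome hangs upright at (98,170) of the left panel, and the pot stands on the saucer at (107,225).

Call:
servo_tool([
  [0,0,0,0,10,0,1],
  [0,0,0,-4,25,0,1],
  [0,0,0,-4,37,0,1],
  [0,0,0,-4,37,0,1],
  [0,0,0,-4,37,0,1],
  [0,0,0,-4,37,0,1],
  [0,0,0,-4,37,0,1],
  [0,0,0,-4,37,0,1],
  [0,0,0,-4,37,0,1],
  [0,0,0,-4,37,0,1],
  [0,0,0,-4,37,0,1],
  [0,0,0,-4,37,0,1],
  [0,0,0,-4,37,0,1],
  [0,0,0,-4,37,0,1],
  [0,0,0,-5,37,0,1],
  [0,0,0,-5,37,0,1],
  [0,0,0,-5,37,0,1],
  [0,0,0,-5,25,0,1],
  [0,0,0,-5,12,0,1],
  [0,0,0,-1,0,0,1],
])

```text
clock: 9.88
eef_pos: [465.0, 309.3, 283.3]
eef_rot: [-3.141, -0.0, 2.75]
wrist_force: [-0.2, -0.0, -1.5]
finger_gap: 24.7
finger_force: 20.3
```

Call:
servo_tool([
  [0,0,0,0,0,0,1],
  [0,0,0,0,0,-10,1],
  [0,0,0,0,0,-20,1],
  [0,0,0,0,0,-25,1],
  [0,0,0,0,0,-25,1],
  [0,0,0,0,0,-20,1],
  [0,0,0,0,0,-10,1],
  [0,0,0,0,0,0,1],
  [0,0,0,0,0,0,1],
])

```text
clock: 11.0
eef_pos: [465.9, 309.1, 174.2]
eef_rot: [3.141, 0.001, 2.749]
wrist_force: [0.1, 0.3, -1.0]
finger_gap: 24.6
finger_force: 20.3
```

```bash
python3 - <<'E'
from h import *
st=manip.read_state();print(st['eef_pos'],st['eef_rot'],st['wrist_force'],st['finger_gap'])
a=manip.camera('scene')[:,:,::-1];b=manip.camera('top')[:,:,::-1]
cv2.imwrite('pics/tray.png',np.hstack([cv2.resize(a[60:180,260:420],(400,300)),cv2.resize(b[160:280,70:230],(400,300))]))
E
```

```text
[465.85483809 309.14321989 174.2375296 ] [3.14066812e+00 6.84123641e-04 2.74856225e+00] [ 0.09520791  0.33488278 -0.99011325] 24.647805097462452
```

View pics/tray.png

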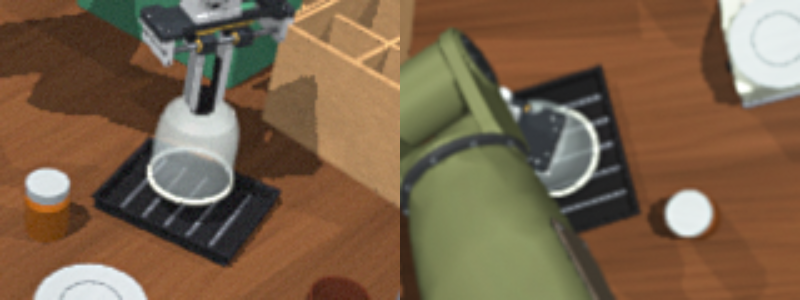

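The dome hangs upright over the tray in both views, rim centre at about (191,175) in the left panel, with clearance to the walls.

Call:
servo_tool([
  [0,0,0,0,0,-10,1],
  [0,0,0,0,0,-15,1],
  [0,0,0,0,0,-12,1],
  [0,0,0,0,0,-6,1],
  [0,0,0,0,0,-3,1],
  [0,0,0,0,0,-2,1],
  [0,0,0,0,0,-1,1],
  [0,0,0,0,0,0,1],
  [0,0,0,0,0,0,1],
])

```text
clock: 12.22
eef_pos: [465.6, 309.1, 124.6]
eef_rot: [3.141, 0.0, 2.749]
wrist_force: [0.5, 0.2, -1.3]
finger_gap: 24.2
finger_force: 20.3
```

Call:
servo_tool([
  [0,0,0,0,0,-1,1],
  [0,0,0,0,0,-0.5,1],
  [0,0,0,0,0,0,1],
  [0,0,0,0,0,0,1],
])

```text
clock: 12.72
eef_pos: [465.7, 309.2, 123.2]
eef_rot: [3.141, 0.0, 2.749]
wrist_force: [0.0, 0.1, 1.2]
finger_gap: 24.9
finger_force: 20.6
```

Weight is off and there is a slight push, so the dome has contact. Open.

Call:
servo_tool([
  [0,0,0,0,0,0,0.7],
  [0,0,0,0,0,0,0.5],
  [0,0,0,0,0,0,0],
  [0,0,0,0,0,0,0],
  [0,0,0,0,0,0,0],
  [0,0,0,0,0,0,0],
  [0,0,0,0,0,0,0],
  [0,0,0,0,0,10,0],
  [0,0,0,0,0,25,0],
  [0,0,0,0,0,35,0],
  [0,0,0,0,0,40,0],
  [0,0,0,0,0,40,0],
  [0,0,0,0,0,30,0],
  [0,0,0,0,0,0,0],
])

```text
clock: 14.48
eef_pos: [465.9, 309.4, 305.8]
eef_rot: [3.138, 0.003, 2.749]
wrist_force: [-0.4, 0.8, -0.3]
finger_gap: 93.8
finger_force: 0.0
```

Call:
servo_tool([
  [0,0,0,0,-20,0,0],
  [0,0,0,4,-37,0,0],
  [0,0,0,4,-37,0,0],
  [0,0,0,4,-37,0,0],
  [0,0,0,4,-37,0,0],
  [0,0,0,4,-37,0,0],
  [0,0,0,4,-37,0,0],
  [0,0,0,4,-37,0,0],
  [0,0,0,4,-37,0,0],
  [0,0,0,4,-37,0,0],
  [0,0,0,4,-37,0,0],
  [0,0,0,4,-37,0,0],
  [0,0,0,4,-37,0,0],
  [0,0,0,4,-37,0,0],
  [0,0,0,4,-37,0,0],
  [0,0,0,4,-37,0,0],
  [0,0,0,4,-37,0,0],
  [0,0,0,0,-10,0,0],
  [0,0,0,0,0,0,0],
  [0,0,0,0,0,0,0],
])

```text
clock: 16.98
eef_pos: [529.4, -312.0, 303.0]
eef_rot: [3.141, -0.0, 2.749]
wrist_force: [-0.4, 0.4, -0.3]
finger_gap: 94.5
finger_force: 0.0
```

```bash
python3 - <<'E'
from h import *
st=manip.read_state();print(st['clock'],st['eef_pos'],st['eef_rot'])
w=manip.camera('wrist')[:,:,::-1];cv2.imwrite('pics/w2.png',w)
b=manip.camera('top')[:,:,::-1];cv2.imwrite('pics/t2.png',b)
a=manip.camera('scene')[:,:,::-1];cv2.imwrite('pics/s2.png',a)
o=np.zeros((384,800,3),np.uint8);o[:,:512]=w;o[:190,512:]=cv2.resize(a[90:180,280:400],(288,190));o[194:,512:]=cv2.resize(a[205:285,160:280],(288,190))
cv2.imwrite('pics/c2.png',o)
E
```

```text
16.975 [ 529.35973789 -312.02865346  303.01195179] [ 3.14148361e+00 -5.57328137e-05  2.74949370e+00]
```

View pics/c2.png

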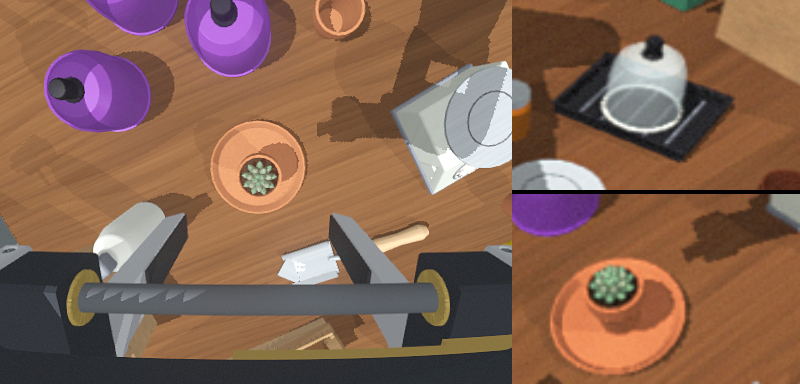

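The dome stands flat in the tray. The pot is upright on the saucer, its rosette at about (259,177) in the wrist image.

```bash
python3 - <<'E'
from h import *
st=manip.read_state()
def leaf(f,box,rng=10):
    im=cv2.imread(f).astype(int);x0,y0,x1,y1=box;m=np.zeros(im.shape[:2],bool)
    m[y0:y1,x0:x1]=((im[:,:,1]>im[:,:,2]+3))[y0:y1,x0:x1]
    b=max(blobs(m,30),key=lambda b:b[1][4]);h=cv2.convexHull(np.argwhere(b[3])[:,::-1].astype(np.float32));c,r=cv2.minEnclosingCircle(h)
    print(f,b[1],b[2],c,r);return b[2]
w=leaf('pics/w2.png',(215,125,300,210));s=leaf('pics/s2.png',(180,205,240,285))
a,b=rays('wrist',[w],st),rays('scene',[s]);print(tri(a,b),[plane('wrist',[w],z,st)[0].round(1) for z in(75,85)],[plane('scene',[s],z)[0].round(1) for z in(75,85)])
im=cv2.imread('pics/w2.png');cv2.imwrite('pics/pot.png',cv2.resize(im[135:215,205:315],(770,560),interpolation=2))
E
```

```text
pics/w2.png [242 161  35  34 598] [258.38461538 178.39966555] (258.7105407714844, 178.3947296142578) 17.454614639282227
pics/s2.png [192 235  19  16 211] [201.39336493 242.74407583] (201.13888549804688, 242.0) 9.355278015136719
[ 548.51005398 -318.9521774    80.41748466] [array([ 549.7, -319.4,   75. ]), array([ 547.6, -318.5,   85. ])] [array([ 545.1, -317.5,   75. ]), array([ 551.3, -320.3,   85. ])]
```

View pics/pot.png

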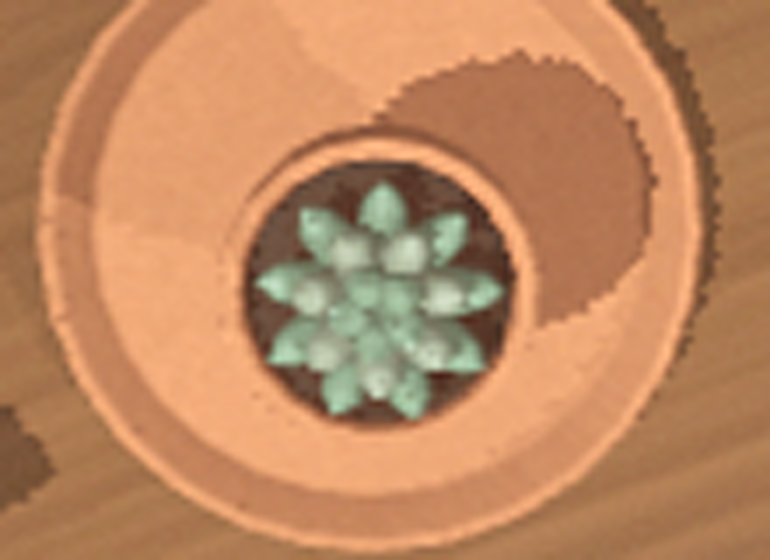

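Call:
servo_tool([
  [0,0,0,10,-3,-20,0],
  [0,0,0,9,-3,-40,0],
  [0,0,0,0,0,-40,0],
  [0,0,0,0,0,-40,0],
  [0,0,0,0,0,-40,0],
  [0,0,0,0,0,-30,0],
  [0,0,0,0,0,-25,0],
  [0,0,0,0,0,-15,0],
  [0,0,0,0,0,-9,0],
  [0,0,0,0,0,0,0],
  [0,0,0,0,0,0,0],
])

```text
clock: 18.5
eef_pos: [548.9, -319.1, 44.8]
eef_rot: [-3.141, 0.001, 2.749]
wrist_force: [-0.2, -0.5, -0.4]
finger_gap: 93.8
finger_force: 0.0
```

Call:
servo_tool([
  [0,0,0,0,0,0,0.3],
  [0,0,0,0,0,0,0.5],
  [0,0,0,0,0,0,0.5],
  [0,0,0,0,0,0,0.5],
  [0,0,0,0,0,0,0.5],
  [0,0,0,0,0,0,0.5],
  [0,0,0,0,0,0,0.5],
], grip_force=15)

```text
clock: 19.38
eef_pos: [548.6, -318.9, 44.1]
eef_rot: [3.142, 0.0, 2.749]
wrist_force: [0.4, 0.8, 2.1]
finger_gap: 64.9
finger_force: 15.0
```

Call:
servo_tool([
  [0,0,0,0,0,0,0.6],
  [0,0,0,0,0,3,0.6],
  [0,0,0,0,0,8,0.6],
  [0,0,0,0,0,14,0.6],
  [0,0,0,0,0,20,0.6],
  [0,0,0,0,0,25,0.6],
  [0,0,0,0,0,25,0.6],
  [0,0,0,0,0,25,0.6],
  [0,0,0,0,0,25,0.6],
  [0,0,0,0,0,18,0.6],
  [0,0,0,0,0,7,0.6],
  [0,0,0,0,0,0,0.6],
  [0,0,0,0,0,0,0.6],
], grip_force=25)

```text
clock: 21.0
eef_pos: [548.3, -318.7, 212.9]
eef_rot: [3.141, -0.002, 2.749]
wrist_force: [0.5, 0.1, -2.8]
finger_gap: 64.4
finger_force: 25.0
```

Call:
servo_tool([
  [0,0,0,1,8,0,0.6],
  [0,0,0,2,18,0,0.6],
  [0,0,0,3,26,0,0.6],
  [0,0,0,3,26,0,0.6],
  [0,0,0,3,26,0,0.6],
  [0,0,0,3,26,0,0.6],
  [0,0,0,3,26,0,0.6],
  [0,0,0,3,26,0,0.6],
  [0,0,0,3,26,0,0.6],
  [0,0,0,3,26,0,0.6],
  [0,0,0,3,26,0,0.6],
  [0,0,0,1,22,0,0.6],
  [0,0,0,1,18,0,0.6],
  [0,0,0,0,12,0,0.6],
  [0,0,0,0,0,0,0.6],
  [0,0,0,0,0,0,0.6],
])

```text
clock: 23.0
eef_pos: [580.5, -7.4, 213.9]
eef_rot: [-3.141, 0.0, 2.748]
wrist_force: [-1.0, 0.3, -2.9]
finger_gap: 64.5
finger_force: 25.0
```

Call:
servo_tool([
  [0,0,0,0,0,-8,0.6],
  [0,0,0,0,0,-14,0.6],
  [0,0,0,0,0,-14,0.6],
  [0,0,0,0,0,-8,0.6],
  [0,0,0,0,0,-3,0.6],
  [0,0,0,0,0,0,0.6],
  [0,0,0,0,0,0,0.6],
])

```text
clock: 23.88
eef_pos: [580.7, -6.9, 167.4]
eef_rot: [3.141, 0.001, 2.749]
wrist_force: [-1.8, -1.5, -3.6]
finger_gap: 64.6
finger_force: 25.0
```

```bash
python3 - <<'E'
from h import *
st=manip.read_state();print(st['clock'],st['eef_pos'],st['eef_rot'],st['wrist_force'])
a=manip.camera('scene')[:,:,::-1];cv2.imwrite('pics/s3.png',a)
w=manip.camera('wrist')[:,:,::-1];cv2.imwrite('pics/w3.png',w)
o=np.zeros((384,800,3),np.uint8);o[:,:400]=cv2.resize(a[130:240,240:355],(400,384));o[:,400:]=cv2.resize(w,(400,384));cv2.imwrite('pics/c3.png',o)
E
```

```text
23.875 [580.72514451  -6.91711485 167.41886813] [3.14135587e+00 7.43519523e-04 2.74880144e+00] [-1.78614585 -1.53510427 -3.56931872]
```

View pics/c3.png

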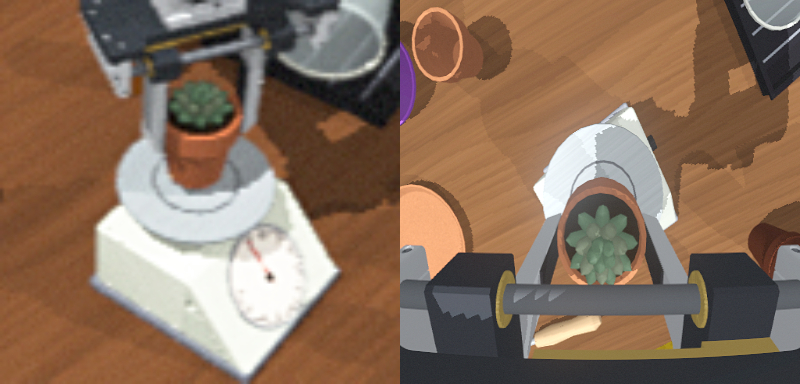

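The pot hangs upright over the pan, its foot about 12 mm above the ring centre (left panel (196,175) against ring (197,185)). Lowering slowly.

Call:
servo_tool([
  [0,0,0,0,0,-4,0.6],
  [0,0,0,0,0,-4,0.6],
  [0,0,0,0,0,-2,0.6],
  [0,0,0,0,0,-2,0.6],
  [0,0,0,0,0,-2,0.6],
  [0,0,0,0,0,-2,0.6],
  [0,0,0,0,0,-1,0.6],
  [0,0,0,0,0,-1,0.6],
  [0,0,0,0,0,0,0.6],
  [0,0,0,0,0,0,0.6],
  [0,0,0,0,0,0,0.6],
])

```text
clock: 25.35
eef_pos: [580.6, -6.9, 149.0]
eef_rot: [3.142, 0.0, 2.749]
wrist_force: [-0.8, -0.9, -1.4]
finger_gap: 64.7
finger_force: 25.0
```

Call:
servo_tool([
  [0,0,0,0,0,-1,0.6],
  [0,0,0,0,0,-1,0.6],
  [0,0,0,0,0,-1,0.6],
  [0,0,0,0,0,0,0.6],
  [0,0,0,0,0,0,0.6],
])

```text
clock: 25.98
eef_pos: [580.5, -6.9, 146.0]
eef_rot: [3.142, 0.0, 2.749]
wrist_force: [0.2, 1.3, -0.5]
finger_gap: 64.5
finger_force: 25.0
```

Call:
servo_tool([
  [0,0,0,0,0,-1,0.6],
  [0,0,0,0,0,-1,0.6],
  [0,0,0,0,0,0,0.6],
  [0,0,0,0,0,0,0.6],
])

```text
clock: 26.48
eef_pos: [580.5, -6.9, 144.0]
eef_rot: [3.142, 0.0, 2.749]
wrist_force: [-0.3, -0.1, 0.5]
finger_gap: 64.6
finger_force: 25.0
```

Call:
servo_tool([
  [0,0,0,0,0,0,0.35],
  [0,0,0,0,0,0,0.3],
  [0,0,0,0,0,0,0.25],
  [0,0,0,0,0,0,0.1],
  [0,0,0,0,0,0,0],
  [0,0,0,0,0,0,0],
  [0,0,0,0,0,0,0],
  [0,0,0,0,0,0,0],
], grip_force=3)

```text
clock: 27.48
eef_pos: [580.5, -6.9, 143.9]
eef_rot: [3.142, -0.0, 2.749]
wrist_force: [0.2, -0.1, 0.0]
finger_gap: 94.0
finger_force: 0.0
```

Call:
servo_tool([
  [0,0,0,0,0,10,0],
  [0,0,0,0,0,20,0],
  [0,0,0,0,0,30,0],
  [0,0,0,0,0,40,0],
  [0,0,0,0,0,40,0],
  [0,0,0,-15,-20,30,0],
  [0,0,0,-30,-40,0,0],
  [0,0,0,-30,-40,0,0],
  [0,0,0,-30,-40,0,0],
  [0,0,0,0,0,0,0],
  [0,0,0,0,0,0,0],
])

```text
clock: 28.85
eef_pos: [475.8, -146.7, 314.6]
eef_rot: [3.141, 0.001, 2.749]
wrist_force: [0.2, 0.1, -0.9]
finger_gap: 94.0
finger_force: 0.0
```

```bash
python3 - <<'E'
from h import *
st=manip.read_state();print(st['clock'],st['eef_pos'],st['finger_gap'])
a=manip.camera('scene')[:,:,::-1];w=manip.camera('wrist')[:,:,::-1]
o=np.zeros((384,800,3),np.uint8);o[:,:400]=cv2.resize(a[90:240,250:400],(400,384));o[:,400:]=cv2.resize(w,(400,384));cv2.imwrite('pics/c4.png',o)
E
```

```text
28.85 [ 475.77294764 -146.65286092  314.55838177] 94.02924689772227
```

View pics/c4.png

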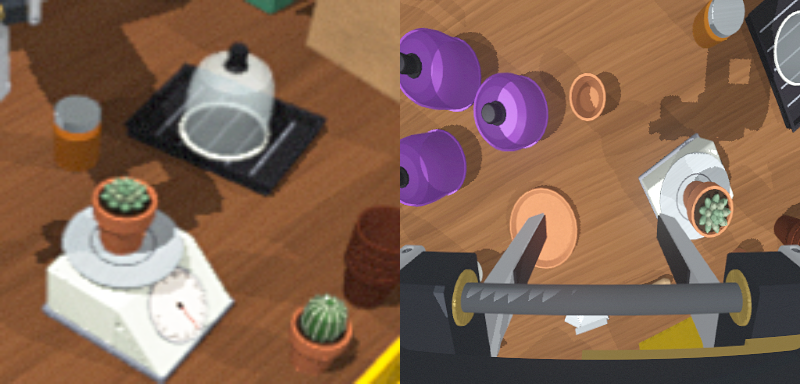

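The pot stands upright in the middle of the ring (left panel, foot at about (123,245)). The needle is deflected, the dome is flat in the tray and the arm is clear. Handing in.

```bash
python3 -c "
from cell import manip
print(manip.sign_off())"
```

```text
the job is handed in; nothing more can be done
None
```

The job is handed in at about 29 s on the robot's clock: the dome stands rim down in the drip tray, and the pot stands upright in the middle of the scale's pan, sunk by roughly 11 mm (estimated from the arm's height). The sign-off returned no verdict.

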